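Refit the lamp-hatch cover of a bench spectrophotometer

ROBOT

A 6-joint arm with a two-finger parallel gripper is mounted at the origin on the work surface. World frame = base frame: x ahead of the robot, y to its left, z up, the work surface at z = 0. Lengths are in mm, angles in rad, forces in N, time in s.
With the tool pointing down it reaches from about 350 to 975 mm from the base axis. Payload 7.1 kg.
Tool frame: the origin (TCP) lies on the front face of the gripper's body, between the roots of the fingers; the fingertips stand 80 mm ahead of it and the grasp point (between the pads) lies 61 mm ahead of it (ctrl.tcp_to_grasp is the distance from the TCP to the grasp point, in mm); z points along the fingers, y is the direction in which the jaws open and shut (so a half turn about z gives the same grasp; the last joint's range is limited). The gripper opens to 88 mm and grips with 3 to 60 N. Pads are 20 mm wide; open, the fingers measure 115 mm over their backs; the gripper's body (75 mm by 178 mm) begins 61 mm behind the grasp point.
Start: joints at [-0.019, 0.423, 1.63, -0, 1.089, -0.019], TCP at [624.984, 0.026, 302.675] pointing down, gripper open.
Joint ranges: [-3, 3], [-0.9, 2.11], [0.09, 2.58], [-1.31, 4.45], [0.11, 2.69], [-2.54, 2.54]. Speed limits (rad/s): [2.39, 2.39, 3.01, 3.14, 3.14, 3.14].

INTERFACE

Orientations are given as a rotation vector (axis times angle).
In Python, from workcell import telemetry, get_image, ctrl gives the robot as it stands.
- The arm moves only by the tool send_rows, never from a script. Its argument "rows" is a list of rows, each a list of 5 numbers: the shift along the tool's x, y, z in m, then the turn about the tool's z in rad, then the opening, from -1 (shut) to 1 (fully open). A call has 1 to 5 rows; each row shifts and turns the commanded pose from where the row before left it, along the tool's axes as they then stand; what a row does not reach is not made up. A row lasts 1/10 s, in which the tool goes at most 50 mm and 8.59 degrees, less where a joint would pass 70% of its speed; a pose out of reach is approached as far as the arm can. A call with a gripper value outside its range is refused whole. The fingers move at their own pace and stop on an object; the grip force is fixed at half the most. Time passes only in rows, so rows that do not move let the fingers close. It gives the time, the measured TCP pose, the force and the opening at its end, in the units of the state.
- telemetry.get_obs(): the state, without advancing time (a new reading comes with each control period).
- get_image(name): name is "scene" or "side" or "wrist"; returns a dict with "color" (384x512x3 uint8, blue, green, red), "z_map" (384x512 float32, mm along the optical axis (not along the pixel's ray), 0 where there is no reading), "camera_matrix" (3x3 intrinsics, pixels), "rvec" (rotation vector, rad) and "tvec" (3), from world to camera coordinates, as OpenCV has them. Camera axes: x right, y down, z forward; pixel columns grow to the right and rows downward; lengths in mm; the calibration is good to about 2 mm. A picture is of the moment at which its call begins.
- ctrl.close_job(): hands the job in, once; it reports no verdict.
The state is a dict: "t": time; "qpos": joint angles; "qvel": joint speeds; "joint_torque": joint torques, N m; "ee_pos": TCP position; "orientation": TCP orientation; "ft_force": force on the tool from outside, world axes, zero at the start; "moment": the same for the moment, N m; "width": finger opening in mm.
Only numpy, scipy, OpenCV 4.12 (cv2) and the standard library are available. Lean on these libraries where they do the work, as an engineer would, in place of code of your own. Each camera call takes 0.05 s, during which the arm holds its last target.

TASK

The lamp has been changed: refit the lamp-hatch cover on the sloped deck of the spectrophotometer. Tuck its lower edge fully home under the lip of the sill, set the cover down gently until it lies flush on its seat, then turn the quarter-turn fastener clockwise until it drops into its locked detent. Let go, and leave the flask, molecular model and carton where they stand.

Things in the scene. Friction and masses are not known exactly. Their poses are not given: they have to be found in the camera images.
- instrument: Bench spectrophotometer, off-white, fixed, 360 mm wide, 360 deep, 137 high. Origin: on the bench straight below the lamp hatch's sill; x to the instrument's back, y left, z up. It spans x -30 to 330 mm, y -250 to 110 mm. Its front deck rises at 22 degrees towards +x, up to a level top from x = 193 mm on.
- seat: Hatch's seat on the deck: a raised grey frame, 140 mm wide, 24 mm proud of the deck, on which the cover lies. x up the slope (22 degrees), y left, z square out of it. Origin: middle of the sill, on the seat surface (z = 0), 85 mm above the bench, at the stop for the cover's lower edge. Seat x 0 to 154 mm; lamp hole x 18 to 130, y -58 to 58 mm; top rail x 130 to 154 mm, 8 mm thick, hollow under.
- sill_lip (a point): Middle of the free underside edge of the sill's lip (seat x = 8, z = 8 mm; axes of the seat). The sill is a 170 mm wide wall at seat x -6 to 0 mm, whose 3 mm thick lip overhangs the seat to x = 8 mm, so the slot under the lip is 8 mm high and 8 mm deep.
- cover_edge (a point): Middle of the cover's lower edge, on the underside of its sheet; fitted, it and its axes coincide with the seat's. Cover: loose light-grey metal lid, 0.4 to 0.6 kg, 158 x 158 mm, sheet z 0 to 4 mm; x from lower to upper edge, y left, z out of its outer face. It starts on the bench, outer face up, on two side flanges 18 mm deep (inner faces y = -76, 76 mm; x 22 to 150 mm) that straddle the seat.
- cover_handle (a point): Centre of the bar of the cover's black bow handle (cover x = 56, z = 32 mm; axes of the cover): bar 100 mm long (y), 10 wide (x), 12 high (z), on legs at y = -45 and 45 mm, 22 mm free below the bar.
- wing (a point): Grip point of the fastener's steel wing, on its turning axis (cover x = 118, z = 33 mm). Wing 50 mm long (its own y), 9 thick, from z = 15 to 42 mm of the cover, on a disc 38 mm across. Open: the wing lies across the cover; locked: along the cover's x.
- tongue (a point): Tip of the fastener's dark tongue under the sheet, 28 mm from the turning axis, 12 mm wide, cover z -14 to -10 mm; points left when open, up the slope under the seat's top rail when locked. Slid in flat it fouls the rail: the lower edge goes under the lip with the upper edge raised 9 to 15 degrees off the seat, then the cover is lowered like a lid. It does not slide down by itself.
- fastener (a joint): Angle of the quarter-turn fastener: 0 open, growing clockwise seen from outside, 1.57 rad locked, stop at 1.60. It turns stiffly (about 0.1 Nm) until, some 0.25 rad short of locked, its spring-loaded head begins to drop into the detent.
- fastener_head (a joint): How far the fastener's sprung head (wing and disc) has dropped towards the cover: under 1 mm while open or part-turned, 3 mm (0.003) when it has dropped into the locked detent.
- flask: Bystander: stoppered conical glass flask, 85 mm across, 150 mm high, origin under its centre.
- model: Bystander: ball-and-stick molecular model, a flat ring of black balls with blue balls round it, 166 mm across, 45 mm high, origin under its centre.
- carton: Bystander: cardboard lamp carton 60 x 120 x 55 mm, origin under its centre.
Things that resemble listed ones, but are neither listed nor needed, are in the scene too. What is shaped like the part that bears cover_edge but red is not meant.

How it is judged (in metres and radians):
On the way:
1. the cover lies flush on its seat, lower edge under the lip, with the fastener still open (x of cover_edge in the frame of seat below 0.005 m and z of cover_edge in the frame of seat below 0.003 m and angle between the z axis of cover_edge and the z axis of seat, either way round below 0.035 rad and value of joint fastener below 0.7 rad), for 0.2 s.
At the end, for the whole second after the job is handed in: The cover lies still and flush on its seat (within 3 mm and 2 degrees), its lower edge under the lip within 5 mm of the sill's stop, within 8 mm of central and 6 degrees of square; the fastener is turned past 1.45 rad and its head has dropped over 2 mm (x of cover_edge in the frame of seat between -0.003 and 0.005 m and y of cover_edge in the frame of seat between -0.008 and 0.008 m and z of cover_edge in the frame of seat between -0.003 and 0.003 m and angle between the z axis of cover_edge and the z axis of seat, either way round below 0.035 rad and angle between the x axis of cover_edge and the x axis of seat, either way round below 0.1 rad and value of joint fastener above 1.45 rad and linear speed of cover below 0.02 m/s and value of joint fastener_head above 0.002 m); the robot touches nothing.
It fails at once if a bystander was shifted by more than 25 mm (distance of any of flask, model, carton from where it was at the start of the episode above 0.025 m).
It fails at once if the cover was dropped or let fall on the instrument, or struck against it (contact force between cover and instrument above 0.5 N and (linear speed of cover above 0.25 m/s or angular speed of cover above 2 rad/s or contact force between cover and instrument above 200 N)).
It also fails if it takes over 64 s, if anything falls off the work surface, if the arm or the gripper's body presses on something with over 40 N, if the wrist force passes 120 N, or if a joint passes its speed limit or range.

## Working session

There is one attempt and no reset: what is moved stays moved. The work goes in short steps, Python scripts to look and compute and a tool call to move; the robot and the scene stay as the last step left them, time stands still between calls to the robot, and variables do not carry over. Pictures are saved under pics/ and viewed, and the job is handed in when it is done.

Besides the shell and the picture viewer there is one more tool, called after "Call:" as name([rows], argument=value, ...), one row to a line, values as JSON. send_rows: Moves the arm, as the interface text tells. Its arguments: {"type":"object","properties":{"rows":{"type":"array"}},"required":["rows"]}

```bash
ls; mkdir -p pics; cat > h.py <<'E'
import numpy as np, cv2
from workcell import telemetry, get_image, ctrl
def grab(n,tag):
    d=get_image(n); cv2.imwrite(f'pics/{tag}.png',d['color']); np.savez(f'pics/{tag}.npz',**d); return d
def load(tag): return dict(np.load(f'pics/{tag}.npz'))
def pts(d):
    K=d['camera_matrix'];R=cv2.Rodrigues(d['rvec'])[0];t=np.ravel(d['tvec'])
    z=d['z_map'];v,u=np.mgrid[:z.shape[0],:z.shape[1]]
    P=np.stack([(u-K[0,2])/K[0,0]*z,(v-K[1,2])/K[1,1]*z,z],-1)
    W=(P-t)@R; W[z<=0]=np.nan; return W
def ray(d,u,v):
    K=d['camera_matrix'];R=cv2.Rodrigues(d['rvec'])[0];t=np.ravel(d['tvec'])
    return -R.T@t, R.T@np.array([(u-K[0,2])/K[0,0],(v-K[1,2])/K[1,1],1])
E
python3 - <<'E'
from h import *
for n in ['scene','side','wrist']:
    d=grab(n,n+'0'); c,_=ray(d,0,0); print(n,c.round())
o=telemetry.get_obs(); print(o)
E
```

```text
pics
scene [1550. -256.  813.]
side [480. 675. 665.]
wrist [625.  71. 384.]
{'t': 0.15, 'qpos': array([-1.90058547e-02,  4.23686778e-01,  1.63047107e+00,  1.76153173e-05,
        1.08860192e+00, -1.90259572e-02]), 'qvel': array([ 0.00091354, -0.00256212, -0.00231782, -0.00049589,  0.00049677,
       -0.00146864]), 'joint_torque': array([ 9.52650989e-04, -5.44981134e+01, -2.73919362e+01,  6.45430083e-02,
        2.04369903e-02, -3.19723256e-05]), 'ee_pos': array([6.24679291e+02, 3.17406497e-02, 3.02083851e+02]), 'orientation': array([-2.22082585e+00, -2.22085233e+00,  1.25346451e-03]), 'ft_force': array([ 0.7055147 , -0.06263178,  0.37127041]), 'moment': array([-0.02980099, -0.04334357, -0.01714401]), 'width': 87.97247329686779}
```

View pics/scene0.png

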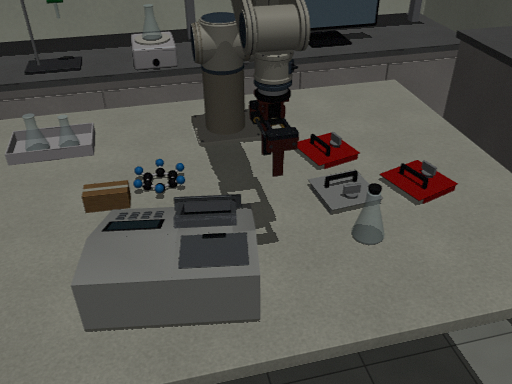

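View pics/side0.png

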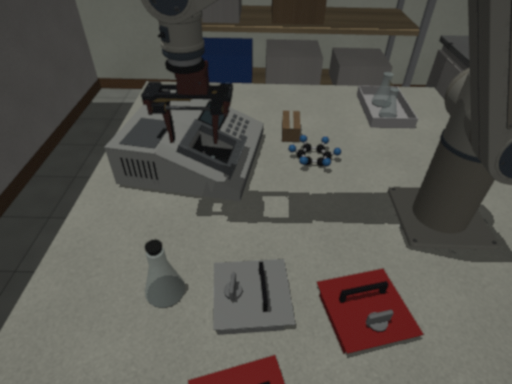

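View pics/wrist0.png

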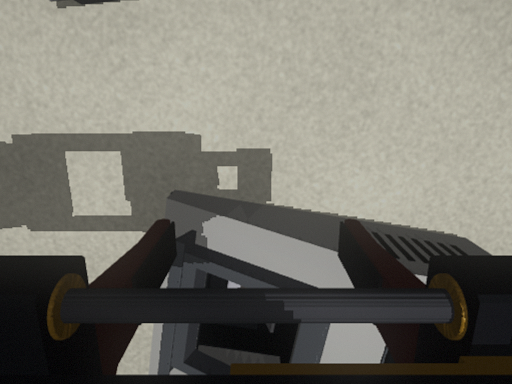

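```bash
cat > m.py <<'E'
from h import *
for tag in ['side0','scene0']:
    d=load(tag);W=pts(d);c=d['color'].astype(int)
    gray=(c.max(-1)-c.min(-1)<25)
    roi=np.zeros(gray.shape,bool)
    if tag=='side0': roi[250:340,205:300]=1
    else: roi[160:215,305:385]=1
    red=(c[...,2]>1.5*c[...,1])
    m=roi&(W[...,2]>17)&(W[...,2]<27)&~red
    m=cv2.morphologyEx(m.astype(np.uint8),cv2.MORPH_OPEN,np.ones((3,3)))>0
    P=W[m]; print(tag,'sheet z',np.median(P[:,2]),len(P))
    r=cv2.minAreaRect(P[:,:2].astype(np.float32)); print('rect',r, cv2.boxPoints(r).round(1).tolist())
    h=roi&(W[...,2]>43)&(W[...,2]<75)&~red
    dark=h&(c.max(-1)<60)
    Q=W[dark]; print('dark',len(Q))
    if len(Q):
        print(Q.mean(0).round(1)); r=cv2.minAreaRect(Q[:,:2].astype(np.float32)); print(r)
    Q=W[h&~dark&(c.max(-1)>=60)]; print('wing?',len(Q)); 
    if len(Q):print(Q.mean(0).round(1),cv2.minAreaRect(Q[:,:2].astype(np.float32)),np.percentile(Q[:,2],[5,50,95]))
E
python3 m.py
python3 - <<'E'
from h import *
for t,(a,b,e,f) in {'scene0':(150,320,70,300),'side0':(70,210,90,290)}.items():
    d=load(t);im=d['color'][a:b,e:f];cv2.imwrite(f'pics/{t}c.png',cv2.resize(im,None,fx=3.4,fy=3.4,interpolation=cv2.INTER_CUBIC)[:600,:800])
E
```

```text
side0 sheet z 22.610350054865172 4562
rect ((486.6617431640625, 253.5001678466797), (157.5152587890625, 161.85606384277344), 5.92877197265625) [[400.0, 325.8999938964844], [416.70001220703125, 164.89999389648438], [573.4000244140625, 181.10000610351562], [556.5999755859375, 342.1000061035156]]
dark 252
[470.5 261.   54.9]
((481.01971435546875, 248.94569396972656), (90.7888412475586, 77.4478759765625), 74.88249969482422)
wing? 109
[518.5 253.   58.6] ((502.5669860839844, 236.10427856445312), (99.9818115234375, 37.9406852722168), 41.44492721557617) [54.80756838 59.02949246 61.52929672]
scene0 sheet z 21.534414297977392 1133
rect ((488.23583984375, 252.07278442382812), (163.71705627441406, 159.86341857910156), 4.669998645782471) [[400.1000061035156, 325.1000061035156], [413.20001220703125, 165.6999969482422], [576.2999877929688, 179.10000610351562], [563.2999877929688, 338.3999938964844]]
dark 197
[487.5 251.2  51.3]
((497.24505615234375, 253.7754364013672), (78.17108917236328, 100.89479064941406), 7.855145454406738)
wing? 59
[559.4 250.1  59.8] ((600.7589111328125, 248.96607971191406), (50.4741325378418, 162.88079833984375), 83.9937973022461) [48.42273129 58.29345642 73.22261361]
```

View pics/scene0c.png

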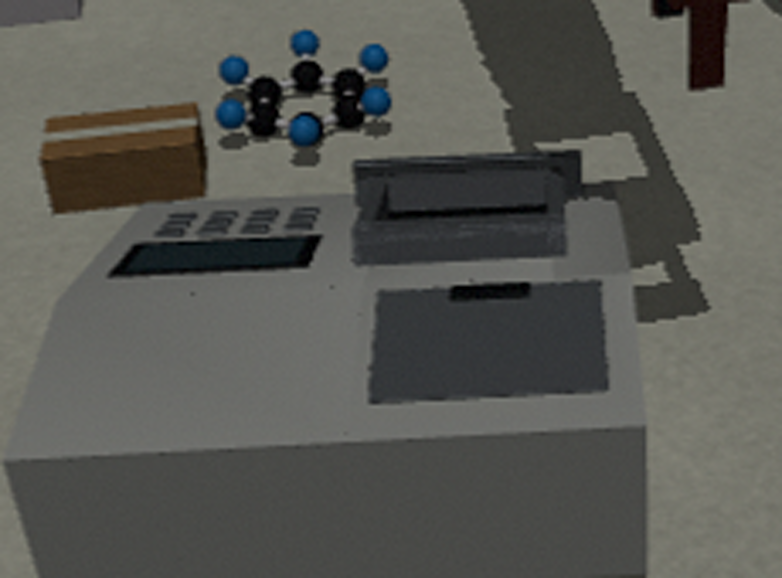

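View pics/side0c.png

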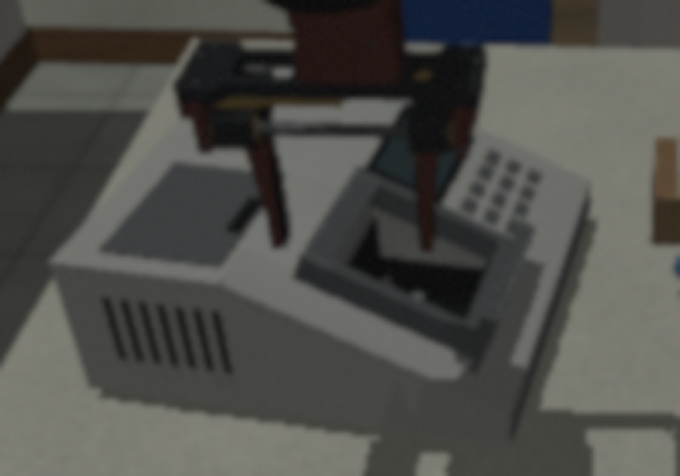

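```bash
python3 - <<'E'
from h import *
d=load('side0');W=pts(d)
for v in range(80,200,8):
    print(v,[tuple(W[v,u].round().astype(int)) if np.isfinite(W[v,u,0]) else None for u in range(110,270,12)])
E
```

```text
80 [(np.int64(1793), np.int64(-2296), np.int64(-676)), (np.int64(1696), np.int64(-2318), np.int64(-683)), (np.int64(1581), np.int64(-2296), np.int64(-671)), (np.int64(1479), np.int64(-2305), np.int64(-673)), (np.int64(1367), np.int64(-2283), np.int64(-661)), (np.int64(1262), np.int64(-2284), np.int64(-659)), (np.int64(630), np.int64(19), np.int64(372)), (np.int64(607), np.int64(19), np.int64(373)), (np.int64(584), np.int64(16), np.int64(372)), (np.int64(711), np.int64(-1206), np.int64(-171)), (np.int64(646), np.int64(-1215), np.int64(-173)), (np.int64(579), np.int64(-1204), np.int64(-167)), (np.int64(515), np.int64(-1343), np.int64(-227)), (np.int64(446), np.int64(-1216), np.int64(-169))]
88 [(np.int64(1802), np.int64(-2274), np.int64(-740)), (np.int64(1705), np.int64(-2297), np.int64(-749)), (np.int64(1594), np.int64(-2287), np.int64(-741)), (np.int64(709), np.int64(2), np.int64(346)), (np.int64(685), np.int64(0), np.int64(346)), (np.int64(665), np.int64(-18), np.int64(338)), (np.int64(631), np.int64(23), np.int64(358)), (np.int64(608), np.int64(21), np.int64(357)), (np.int64(585), 
[... 8124 characters left out ...]
.int64(-1)), (np.int64(456), np.int64(-115), np.int64(3))]
192 [(np.int64(892), np.int64(-67), np.int64(2)), (np.int64(859), np.int64(-69), np.int64(1)), (np.int64(826), np.int64(-70), np.int64(1)), (np.int64(792), np.int64(-71), np.int64(2)), (np.int64(759), np.int64(-73), np.int64(0)), (np.int64(725), np.int64(-72), np.int64(3)), (np.int64(688), np.int64(-60), np.int64(14)), (np.int64(653), np.int64(-54), np.int64(20)), (np.int64(619), np.int64(-48), np.int64(27)), (np.int64(586), np.int64(-43), np.int64(32)), (np.int64(553), np.int64(-37), np.int64(38)), (np.int64(522), np.int64(-49), np.int64(28)), (np.int64(490), np.int64(-79), np.int64(3)), (np.int64(456), np.int64(-84), np.int64(-1))]
```

```bash
cat > fit.py <<'E'
from h import *
def plane(P,it=4):
    m=np.ones(len(P),bool)
    for k in range(it):
        c=P[m].mean(0);n=np.linalg.svd(P[m]-c,full_matrices=False)[2][2]
        r=(P-c)@n; s=np.median(abs(r[m]));m=abs(r)<max(3*s,1)
    return c,n,m.sum(),r[m].std()
d=load('side0');W=pts(d)
m=np.zeros(W.shape[:2],bool)
for v in range(150,205):
    m[v,115:240]=1
# left face: near line from (586,-43) to (855,-88), z 8..45
y=-43-(W[...,0]-586)*45/269
L=m&(abs(W[...,1]-y)<8)&(W[...,2]>8)&(W[...,2]<45)
cl,nl,k,s=plane(W[L]);print('left',cl,nl,k,s,np.degrees(np.arctan2(-nl[0]/nl[1],1)))
d2=load('scene0');V=pts(d2)
m=np.zeros(V.shape[:2],bool);m[255:320,85:258]=1
B=m&(V[...,2]>8)&(V[...,2]<125)
cb,nb,k,s=plane(V[B]);print('back',cb,nb,k,s,np.degrees(np.arctan2(nb[1]/nb[0],1)))
# top
T=np.zeros(V.shape[:2],bool);T[235:270,180:255]=1
T&=abs(V[...,2]-137)<8
print('top z',np.median(V[T][:,2]),T.sum())
E
python3 fit.py
```

```text
left [699.83736487 -61.60877576  29.14853976] [ 0.17106493  0.98525865 -0.00147982] 997 1.005997264628852 -9.849753102183573
back [ 852.20336526 -257.55340448   75.35632769] [-9.85302529e-01  1.70816377e-01  8.31902496e-04] 5738 1.0364853992656957 -9.835291734740954
top z 138.27745404760464 2610
```

```bash
python3 - <<'E'
from h import *
e=np.array([525.8,256.8])
for t in ['side0','scene0']:
    d=load(t);W=pts(d);c=d['color'].astype(int)
    m=(np.hypot(W[...,0]-e[0],W[...,1]-e[1])<38)&(W[...,2]>35)&(W[...,2]<64)
    P=W[m];print(t,len(P),P.mean(0),P.min(0),P.max(0)); Q=P[P[:,2]>50]; print(len(Q),Q.mean(0),cv2.minAreaRect(Q[:,:2].astype(np.float32)))
    e2=np.array([463.5,250.4]);m=(abs(W[...,0]-e2[0])<20)&(abs(W[...,1]-e2[1])<62)&(W[...,2]>42)&(W[...,2]<64);P=W[m];print('bar',len(P),P.mean(0),cv2.minAreaRect(P[:,:2].astype(np.float32)))
    # flask stopper / tall things
    m=(W[...,2]>60)&(W[...,2]<160)&(W[...,1]>100)&(W[...,0]>560)&(W[...,0]<800)&(W[...,1]<450)
    P=W[m]
    if len(P):print('flask',len(P),np.percentile(P,[2,50,98],axis=0).round())
d=load('side0');c=d['color'];cv2.imwrite('pics/cov.png',cv2.resize(c[230:345,130:310],None,fx=4.4,fy=4.4,interpolation=cv2.INTER_CUBIC))
for u,v in [(154,246),(163,292)]:
    o,r=ray(d,u,v); 
    for z in (140,30): print(u,v,z,(o+r*(z-o[2])/r[2]).round())
E
```

```text
side0 142 [525.62456564 262.71791524  54.50564232] [520.4650571  233.66989439  35.05162287] [536.88443699 283.27556081  62.32111193]
107 [525.82836885 260.69099665  58.55476301] ((526.131591796875, 258.15142822265625), (48.7205696105957, 9.068756103515625), 87.56947326660156)
bar 241 [464.12278285 257.1288264   55.38352489] ((464.425537109375, 251.4264678955078), (10.153829574584961, 100.71550750732422), 5.7475738525390625)
flask 965 [[647. 233.  61.]
 [666. 257. 106.]
 [689. 270. 152.]]
scene0 147 [530.01694801 255.68587716  49.21618452] [519.28723074 231.08967694  35.00692388] [536.50063979 281.75100928  63.63268162]
72 [529.69850571 255.70303169  55.98812806] ((528.2470703125, 256.5549621582031), (50.07059860229492, 16.71689224243164), 81.86607360839844)
bar 164 [468.40675894 249.36531628  51.81247443] ((465.7877502441406, 249.58621215820312), (17.437938690185547, 100.96845245361328), 5.820976257324219)
flask 639 [[661. 220.  61.]
 [685. 237. 102.]
 [698. 261. 151.]]
154 246 140 [673. 238. 140.]
154 246 30 [714. 147.  30.]
163 292 140 [635. 337. 140.]
163 292 30 [668. 267.  30.]
```

View pics/cov.png

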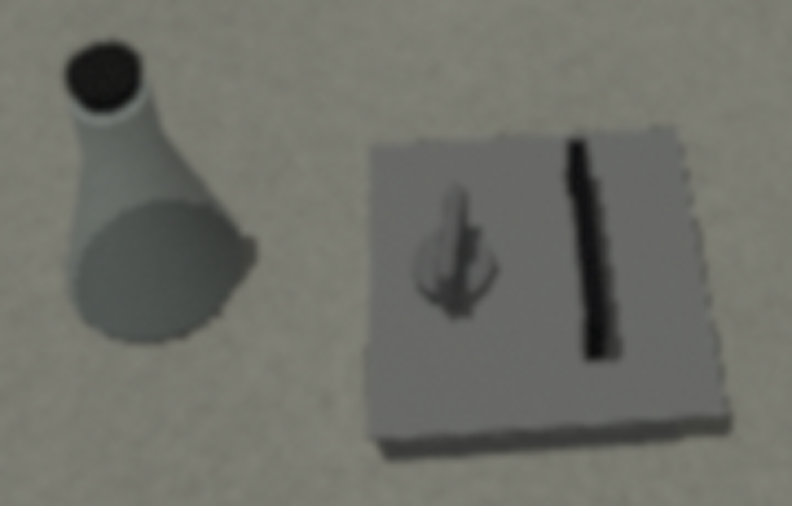

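Call:
send_rows([
  [0.03,-0.03,0,0,1],
  [0.04,-0.025,0,0,1],
  [0.04,-0.02,0,0,1],
  [0.04,-0.02,0,0,1],
  [0.04,-0.004,0,0,1],
])

```text
t: 0.65
ee_pos: [523.7, 191.1, 302.5]
orientation: [-2.221, -2.221, 0.002]
ft_force: [0.6, -0.6, 0.7]
width: 87.9
```

Call:
send_rows([
  [0.04,0,0,0,1],
  [0.028,0,0.02,0,1],
  [0,0,0.03,-0.14,1],
  [0,0,0.03,-0.14,1],
  [0,0,0.02,-0.14,1],
])

```text
t: 1.15
ee_pos: [524.9, 258.1, 200.4]
orientation: [-1.7, -2.64, 0.003]
ft_force: [0.8, -0.9, -0.1]
width: 87.8
```

Call:
send_rows([
  [0,0,0,-0.14,1],
  [0,0,0,-0.14,1],
  [0,0,0,-0.14,1],
  [0,0,0,-0.14,1],
  [0,0,0,-0.14,1],
])

```text
t: 1.65
ee_pos: [525.9, 258.0, 202.4]
orientation: [-0.693, -3.064, 0.0]
ft_force: [-0.7, 0.4, 0.3]
width: 87.8
```

Call:
send_rows([
  [0,0,0,-0.14,1],
  [0,0,0,-0.14,1],
  [0,0,0,-0.14,1],
  [0,0,0,-0.131,1],
  [0,0,0,0,1],
])

```text
t: 2.15
ee_pos: [525.9, 258.0, 202.5]
orientation: [0.159, -3.137, 0.0]
ft_force: [-0.6, 0.5, 0.5]
width: 87.8
```

```bash
cat >> h.py <<'E'
def pose():
    o=telemetry.get_obs();R=cv2.Rodrigues(np.array(o['orientation']))[0]
    print('t',o['t'],'pos',o['ee_pos'].round(1),'x',R[:,0].round(3),'y',R[:,1].round(3),'z',R[:,2].round(3),'q',o['qpos'].round(2),'F',o['ft_force'].round(1),'w',round(o['width'],1))
    return o['ee_pos'],R
E
python3 - <<'E'
from h import *
pose(); grab('wrist','w1')
E
```

```text
t 2.15 pos [525.9 258.  202.5] x [-0.995 -0.101  0.   ] y [-0.101  0.995 -0.   ] z [-0. -0. -1.] q [ 0.44  0.5   1.78  0.    0.86 -1.24] F [-0.6  0.5  0.5] w 87.8
```

View pics/w1.png

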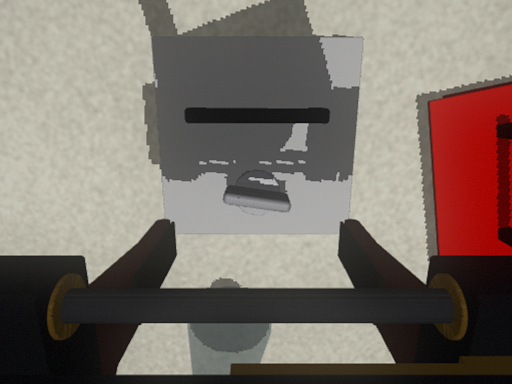

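```bash
python3 - <<'E'
from h import *
d=load('w1');W=pts(d)
m=np.zeros(W.shape[:2],bool);m[180:216,215:300]=1
m&=(W[...,2]>54)&(W[...,2]<66);Q=W[m];print(len(Q),Q.mean(0),cv2.minAreaRect(Q[:,:2].astype(np.float32)))
m=np.zeros(W.shape[:2],bool);m[30:236,145:370]=1
m&=(W[...,2]>17)&(W[...,2]<28);Q=W[m];print(len(Q),np.median(Q[:,2]),cv2.minAreaRect(Q[:,:2].astype(np.float32)))
m=np.zeros(W.shape[:2],bool);m[100:130,170:340]=1
m&=(W[...,2]>48)&(W[...,2]<66);Q=W[m];print(len(Q),np.median(Q[:,2]),cv2.minAreaRect(Q[:,:2].astype(np.float32)))
E
```

```text
831 [525.67237598 255.93989857  58.36308669] ((526.537841796875, 255.8845672607422), (49.455467224121094, 9.654987335205078), 87.27992248535156)
34322 21.760284435539063 ((487.87982177734375, 252.27322387695312), (158.18698120117188, 158.5758056640625), 5.8097825050354)
2150 55.5287350117913 ((464.9984130859375, 249.97003173828125), (9.546685218811035, 100.14854431152344), 5.799008369445801)
```

Call:
send_rows([
  [-0.0006,-0.002,0.01,0.145,0.2],
  [0,0,0.01,0.145,0.2],
  [0,0,0.01,0.145,0.2],
  [0,0,0.01,0.145,0.2],
  [0,0,0,0.145,0.2],
])

```text
t: 2.7
ee_pos: [526.0, 255.7, 161.2]
orientation: [-0.98, -2.983, 0.003]
ft_force: [0.2, 0.9, 0.3]
width: 53.7
```

Call:
send_rows([
  [0,0,0,0.145,0.2],
  [0,0,0,0.145,0.2],
  [0,0,0,0.145,0.2],
  [0,0,0,0.145,0.2],
  [0,0,0,0.145,0.2],
])

```text
t: 3.2
ee_pos: [526.8, 256.1, 162.6]
orientation: [-1.975, -2.443, 0.0]
ft_force: [0.1, 0.3, 0.6]
width: 52.8
```

Call:
send_rows([
  [0,0,0,0.121,0.2],
  [0,0,0,0,0.2],
  [0,0,0.03,0,0.2],
  [0,0,0.02,0,0.2],
  [0,0,0,0,0.2],
])

```text
t: 3.7
ee_pos: [525.2, 255.4, 110.3]
orientation: [-2.105, -2.329, 0.007]
ft_force: [-0.1, -0.9, -0.4]
width: 52.6
```

```bash
python3 - <<'E'
from h import *
pose(); grab('side','s2')
cv2.imwrite('pics/s2c.png',cv2.resize(cv2.imread('pics/s2.png')[180:345,120:340],None,fx=3.5,fy=3.5))
E
```

```text
t 3.7 pos [525.2 255.4 110.3] x [-0.101  0.995 -0.002] y [ 0.995  0.101 -0.005] z [-0.004 -0.002 -1.   ] q [0.43 0.64 1.81 0.   0.69 0.33] F [-0.1 -0.9 -0.4] w 52.6
```

View pics/s2c.png

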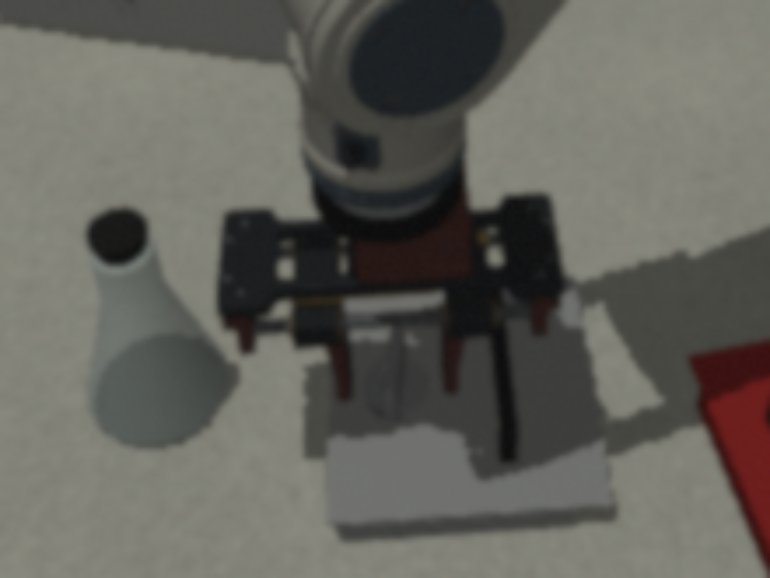

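Call:
send_rows([
  [0,0,0,0,-1],
  [0,0,0,0,-1],
  [0,0,0,0,-1],
  [0,0,0,0,-1],
  [0,0,0,0,-1],
])

```text
t: 4.25
ee_pos: [526.9, 256.2, 113.1]
orientation: [2.107, 2.33, 0.001]
ft_force: [0.2, -0.7, -0.5]
width: 16.2
```

Call:
send_rows([
  [0,0,0,0,-1],
  [0,0,0,-0.05,-1],
  [0,0,0,0,-1],
  [0,0,0,0.05,-1],
  [0,0,0,0,-1],
])

```text
t: 4.75
ee_pos: [526.8, 256.2, 112.9]
orientation: [-2.109, -2.328, -0.0]
ft_force: [-1.6, 1.0, 4.2]
width: 9.3
```

Gripped at 9.3 mm. Now open, rise and turn back.

Call:
send_rows([
  [0,0,0,0,0.2],
  [0,0,0,0,0.2],
  [0,0,0,0,0.2],
  [0,0,-0.02,0,0.2],
  [0,0,-0.04,0,0.5],
])

```text
t: 5.25
ee_pos: [525.0, 255.2, 170.4]
orientation: [-2.106, -2.328, 0.009]
ft_force: [0.5, 1.1, 0.2]
width: 45.5
```

Call:
send_rows([
  [0,0,-0.03,-0.145,1],
  [0,0,0,-0.145,1],
  [0,0,0,-0.145,1],
  [0,0,0,-0.145,1],
  [0,0,0,-0.145,1],
])

```text
t: 5.75
ee_pos: [526.7, 255.9, 202.5]
orientation: [-1.135, -2.929, 0.0]
ft_force: [-0.1, 1.2, -0.2]
width: 85.3
```

Call:
send_rows([
  [0,0,0,-0.145,1],
  [0,0,0,-0.145,1],
  [0,0,0,-0.145,1],
  [0,0,0,-0.145,1],
  [0,0,0,-0.145,1],
])

```text
t: 6.25
ee_pos: [526.6, 255.9, 202.3]
orientation: [-0.023, -3.141, 0.001]
ft_force: [-0.1, 0.3, -0.5]
width: 87.5
```

Call:
send_rows([
  [0,0,0,-0.121,1],
  [0,0,0,0,1],
])

```text
t: 6.45
ee_pos: [526.7, 256.0, 202.3]
orientation: [0.159, -3.137, 0.0]
ft_force: [0.1, 0.5, 0.2]
width: 88.1
```

```bash
cat > wing.py <<'E'
from h import *
import sys
pose(); d=grab('wrist',sys.argv[1]);W=pts(d)
e=np.array([526.5,256])
m=(np.hypot(W[...,0]-e[0],W[...,1]-e[1])<35)&(W[...,2]>54)&(W[...,2]<66)
Q=W[m];print(len(Q),Q.mean(0),cv2.minAreaRect(Q[:,:2].astype(np.float32)))
m=np.zeros(W.shape[:2],bool);m[10:236,145:370]=1
m&=(W[...,2]>17)&(W[...,2]<28);Q=W[m];print(len(Q),np.median(Q[:,2]),cv2.minAreaRect(Q[:,:2].astype(np.float32)))
E
python3 wing.py w3
```

```text
t 6.45 pos [526.7 256.  202.3] x [-0.995 -0.101  0.   ] y [-0.101  0.995 -0.   ] z [-0. -0. -1.] q [ 0.43  0.5   1.78 -0.    0.86 -1.24] F [0.1 0.5 0.2] w 88.1
847 [526.10519091 255.79295081  58.32113161] ((526.60791015625, 256.0146484375), (9.195168495178223, 49.98507308959961), 5.887217998504639)
34327 21.751420403336336 ((488.31817626953125, 251.9810028076172), (158.41880798339844, 158.48672485351562), 6.111082077026367)
```

View pics/w3.png

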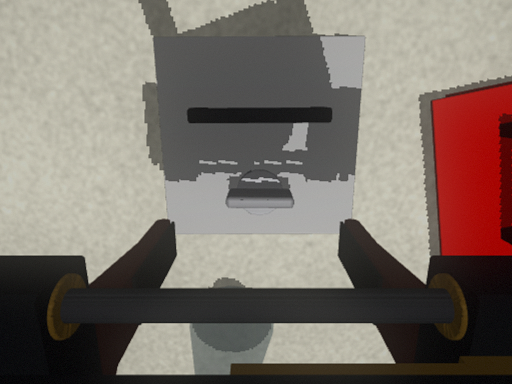

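Call:
send_rows([
  [0,0,0.04,0,0.6],
  [0,0,0.025,0,0.4],
  [0,0,0.008,0,0.3],
  [0,0,0,0,0],
  [0,0,0,0,-0.2],
])

```text
t: 7.0
ee_pos: [527.3, 256.4, 130.5]
orientation: [-0.155, 3.137, 0.001]
ft_force: [0.3, 2.6, -0.5]
width: 51.4
```

Call:
send_rows([
  [0,0,0,0,-0.2],
  [0,0,0,0,-0.2],
  [0,0,-0.005,0,-0.2],
  [0,0,-0.01,0,-0.2],
  [0,0,-0.01,0,-0.2],
])

```text
t: 7.5
ee_pos: [526.7, 256.0, 155.5]
orientation: [0.157, -3.137, 0.0]
ft_force: [-0.1, -0.2, -5.2]
width: 49.7
```

```bash
python3 - <<'E'
from h import *
pose(); grab('side','s4')
cv2.imwrite('pics/s4c.png',cv2.resize(cv2.imread('pics/s4.png')[180:345,120:340],None,fx=3.5,fy=3.5))
E
```

```text
t 7.5 pos [526.7 256.  155.5] x [-0.995 -0.1    0.   ] y [-0.1    0.995 -0.   ] z [-0. -0. -1.] q [ 0.43  0.57  1.8  -0.    0.77 -1.24] F [-0.1 -0.2 -5.2] w 49.7
```

View pics/s4c.png

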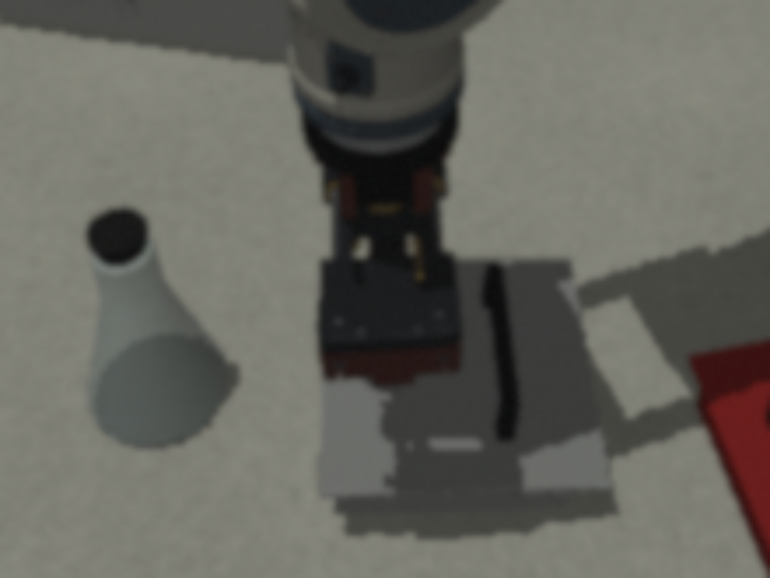

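```bash
cat > tilt.py <<'E'
from h import *
import sys
from fit import plane
def tilt(W,roi):
    m=np.zeros(W.shape[:2],bool);m[roi]=1
    P=W[m&(W[...,2]>8)]
    rng=np.random.default_rng(0);best=None
    for i in range(300):
        a=P[rng.choice(len(P),3,False)];n=np.cross(a[1]-a[0],a[2]-a[0]);l=np.linalg.norm(n)
        if l<100: continue
        n/=l
        if abs(n[2])<.6: continue
        k=(abs((P-a[0])@n)<2.5)
        if best is None or k.sum()>best.sum(): best=k
    c,n,k,s=plane(P[best]);n=n*np.sign(n[2])
    return c,n,k,s,P[best]
if __name__=='__main__':
    d=load(sys.argv[1]);W=pts(d);a=[int(x) for x in sys.argv[2:6]]
    c,n,k,s,P=tilt(W,(slice(a[0],a[1]),slice(a[2],a[3])))
    print('n',n.round(3),'c',c.round(1),k,s,'tilt deg',np.degrees(np.arccos(n[2])))
E
python3 tilt.py s4 255 322 210 296 | tail -1; python3 tilt.py w3 40 230 160 350|tail -1
```

```text
n [-0.09  -0.009  0.996] c [477.  275.1  43. ] 3224 0.8962327213180201 tilt deg 5.181565968423301
n [-0.001  0.     1.   ] c [481.8 248.4  21.8] 29295 0.5937892022930225 tilt deg 0.04354744870190614
```

Call:
send_rows([
  [0,0,-0.05,0,-0.2],
  [0,0,-0.05,0,-0.2],
  [0,0,0,0,-0.2],
  [0,0,0.04,0,-0.2],
  [0,0,-0.05,0,-0.2],
])

```text
t: 8.05
ee_pos: [519.9, 252.8, 245.5]
orientation: [0.156, -3.105, 0.021]
ft_force: [-1.8, -2.1, -7.9]
width: 49.1
```

```bash
python3 - <<'E'
from h import *
pose(); grab('side','s5'); grab('wrist','w5')
E
python3 tilt.py w5 10 230 130 380|tail -1
```

```text
t 8.05 pos [519.9 252.8 245.5] x [-0.994 -0.1    0.033] y [-0.1    0.995 -0.012] z [-0.032 -0.015 -0.999] q [ 0.43  0.44  1.76 -0.    0.98 -1.24] F [-1.8 -2.1 -7.9] w 49.1
n [-0.524 -0.047  0.85 ] c [489.5 249.7 121.5] 26302 0.5161380852413934 tilt deg 31.742271994109498
```

View pics/s5.png

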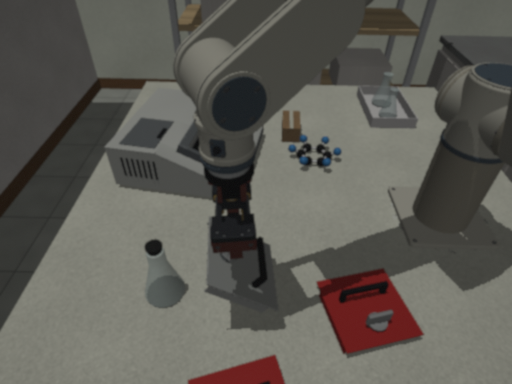

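View pics/w5.png

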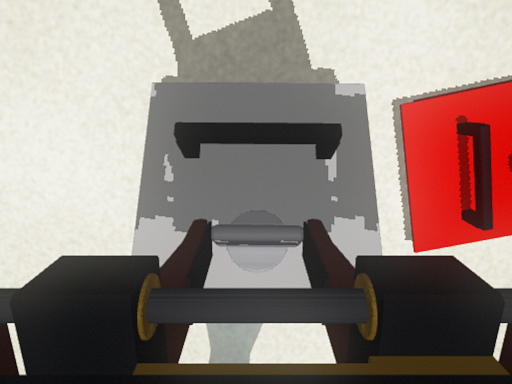

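Call:
send_rows([
  [0,0,0,0,-0.2],
  [0,0,0,0,-0.2],
])

```text
t: 8.35
ee_pos: [526.4, 255.9, 264.8]
orientation: [-0.157, 3.137, 0.001]
ft_force: [-0.1, 0.1, -4.6]
width: 48.9
```

```bash
cat > cov.py <<'E'
from h import *
from tilt import tilt
import sys
def cover(tag,roi=(slice(10,245),slice(110,400))):
    d=load(tag);W=pts(d)
    c,n,k,s,P=tilt(W,roi)
    # in-plane frame: x up-slope-ish
    y0=np.cross(n,[1,0,0]);y0/=np.linalg.norm(y0);x0=np.cross(y0,n)
    A=np.c_[(P-c)@x0,(P-c)@y0]
    # lower edge line and side edges from extents
    r=cv2.minAreaRect(A.astype(np.float32))
    a=r[2]
    while a>45:a-=90
    t=np.radians(a);X=np.cos(t)*x0+np.sin(t)*y0;Y=np.cross(n,X)
    B=np.c_[(P-c)@X,(P-c)@Y]
    lx=np.percentile(B[:,0],0.3); m=B[:,0]<lx+50
    yl,yh=np.percentile(B[m,1],[0.5,99.5])
    E=c+lx*X+(yl+yh)/2*Y-4*n  # underside lower edge
    return E,X,Y,n,(yh-yl,r[1],s)
if __name__=='__main__':
    E,X,Y,n,q=cover(sys.argv[1]);p,R=pose()
    print('edge',E.round(1),'X',X.round(3),'Y',Y.round(3),'n',n.round(3),q)
    print('tilt',np.degrees(np.arccos(n[2])),'yaw Y',np.degrees(np.arctan2(-Y[0],Y[1])))
    w=E+118*X+33*n; print('wing pt',w.round(1),'grasp',(p+61*R[:,2]).round(1),'tip',(p+80*R[:,2]).round(1))
    g=np.array([R[:,i]@(E-p) for i in range(3)]);print('edge in tool',g.round(1))
E
sed -i '/^d=load/,$d' fit.py
python3 - <<'E'
from h import *
grab('wrist','w6')
E
python3 cov.py w6
```

```text
t 8.4 pos [526.2 255.8 264.8] x [-0.995 -0.1   -0.   ] y [-0.1    0.995  0.   ] z [ 0.  0. -1.] q [ 0.43  0.41  1.75  0.    0.98 -1.24] F [-0.7  0.2 -5. ] w 48.9
edge [453.6 248.   83.2] X [0.792 0.07  0.606] Y [-0.091  0.996  0.004] n [-0.604 -0.058  0.795] (np.float64(156.07769090625703), (118.65767669677734, 158.28671264648438), np.float64(0.5160462499693625))
tilt 37.33535638702364 yaw Y 5.231944618525038
wing pt [527.2 254.4 181. ] grasp [526.2 255.8 203.8] tip [526.2 255.8 184.8]
edge in tool [ 73.1  -0.5 181.6]
```

Call:
send_rows([
  [0,-0.01,-0.005,0,-0.2],
  [-0.002,-0.02,-0.005,0,-0.2],
  [-0.004,-0.03,-0.005,0,-0.2],
  [-0.004,-0.035,-0.005,0,-0.2],
  [-0.004,-0.035,-0.005,0,-0.2],
])

```text
t: 8.9
ee_pos: [553.5, 126.5, 290.5]
orientation: [-0.158, 3.137, -0.0]
ft_force: [0.5, -0.7, -5.2]
width: 48.7
```

Call:
send_rows([
  [-0.004,-0.035,-0.005,0,-0.2],
  [-0.004,-0.035,-0.002,0,-0.2],
  [-0.004,-0.035,0,0,-0.2],
  [-0.004,-0.035,0,0,-0.2],
  [-0.004,-0.035,0,0,-0.2],
])

```text
t: 9.4
ee_pos: [590.7, -46.1, 297.4]
orientation: [-0.157, 3.137, -0.0]
ft_force: [0.8, 0.0, -4.6]
width: 48.9
```

Call:
send_rows([
  [-0.004,-0.035,0,0,-0.2],
  [-0.004,-0.03,0,0,-0.2],
  [-0.004,-0.025,0,0,-0.2],
  [-0.004,-0.02,0,0.04,-0.2],
  [0,-0.006,0,0.06,-0.2],
])

```text
t: 9.9
ee_pos: [618.6, -160.3, 297.1]
orientation: [0.008, 3.14, -0.001]
ft_force: [-0.8, -0.8, -4.2]
width: 48.6
```

Call:
send_rows([
  [0,0,0,0.07,-0.2],
  [0,0,0,0.06,-0.2],
  [0,0,0,0.038,-0.2],
  [0,0,0,0,-0.2],
  [0,0,0,0,-0.2],
])

```text
t: 10.4
ee_pos: [618.2, -157.9, 296.9]
orientation: [0.263, 3.13, -0.0]
ft_force: [-1.0, -0.2, -4.0]
width: 49.0
```

```bash
python3 - <<'E'
from h import *
grab('wrist','w7');grab('side','s7')
E
python3 cov.py w7
```

```text
t 10.5 pos [ 618.3 -157.8  296.8] x [-0.986  0.167 -0.   ] y [ 0.167  0.986 -0.   ] z [ 0. -0. -1.] q [-0.27  0.45  1.6  -0.    1.09 -1.67] F [-1.1 -0.1 -4.2] w 48.5
edge [ 546.3 -146.3  115.2] X [ 0.783 -0.139  0.607] Y [0.173 0.985 0.002] n [-0.598  0.103  0.795] (np.float64(156.1349012356378), (158.3080291748047, 118.0584487915039), np.float64(0.5097028092922652))
tilt 37.3445876971501 yaw Y -9.95281467628064
wing pt [ 618.9 -159.3  213.1] grasp [ 618.3 -157.8  235.8] tip [ 618.3 -157.8  216.8]
edge in tool [ 72.9  -0.6 181.6]
```

View pics/w7.png

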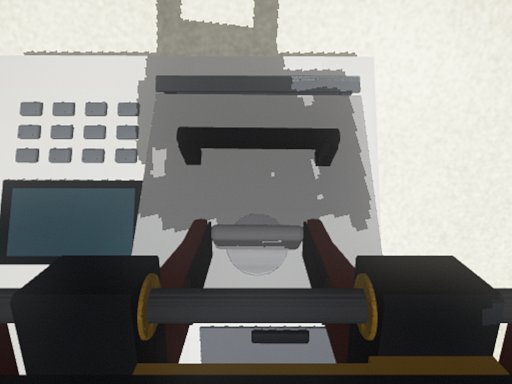

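View pics/s7.png

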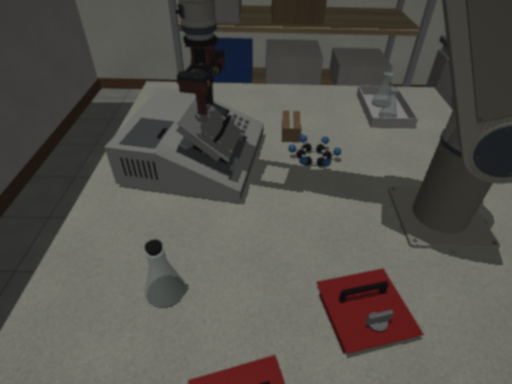

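```bash
cat > sill.py <<'E'
from h import *
import sys
d=load(sys.argv[1]);W=pts(d);c=d['color']
S=np.array([536.8,-145,85]);yaw=np.radians(-9.85);ex=np.array([np.cos(yaw),np.sin(yaw),0]);ey=np.array([-np.sin(yaw),np.cos(yaw),0]);th=np.radians(22)
X=np.cos(th)*ex+np.array([0,0,np.sin(th)]);N=-np.sin(th)*ex+np.array([0,0,np.cos(th)])
D=W-S;s=np.stack([D@X,D@ey,D@N],-1)
for u in [165,200,258,300,350]:
    print(u,[(v,*s[v,u].round(1)) for v in range(66,104,3)])
m=(abs(s[...,2]-11)<5)&(s[...,0]>-12)&(s[...,0]<14)&(abs(s[...,1])<100)&(c.max(-1)<120)
m[:60]=0;m[110:]=0
Q=s[m];print(len(Q),np.median(Q[:,2]),np.percentile(Q,[1,50,99],axis=0).round(1),cv2.minAreaRect(Q[:,:2].astype(np.float32)))
E
python3 sill.py w7
```

```text
165 [(66, np.float64(-30.9), np.float64(-87.7), np.float64(-25.6)), (69, np.float64(-27.4), np.float64(-87.2), np.float64(-24.5)), (72, np.float64(-25.1), np.float64(-87.5), np.float64(-25.8)), (75, np.float64(-4.7), np.float64(-76.8), np.float64(10.1)), (78, np.float64(-1.4), np.float64(-76.3), np.float64(11.4)), (81, np.float64(0.8), np.float64(-76.4), np.float64(10.7)), (84, np.float64(3.5), np.float64(-76.2), np.float64(11.0)), (87, np.float64(5.9), np.float64(-76.3), np.float64(10.5)), (90, np.float64(8.4), np.float64(-76.2), np.float64(10.3)), (93, np.float64(18.9), np.float64(-70.7), np.float64(28.9)), (96, np.float64(21.5), np.float64(-70.4), np.float64(29.4)), (99, np.float64(23.7), np.float64(-70.5), np.float64(29.0)), (102, np.float64(26.9), np.float64(-69.7), np.float64(31.2))]
200 [(66, np.float64(-30.7), np.float64(-54.3), np.float64(-24.8)), (69, np.float64(-27.1), np.float64(-54.0), np.float64(-23.6)), (72, np.float64(-24.6), np.float64(-54.1), np.float64(-24.5)), (75, np.float64(-4.8), np.float64(-47.7), np.float64(10.2)), (78, np.float64(-2.6), np.float64(-47.8), np
[... 2341 characters left out ...]
oat64(76.7), np.float64(10.7)), (81, np.float64(0.0), np.float64(76.7), np.float64(10.6)), (84, np.float64(2.6), np.float64(76.6), np.float64(10.6)), (87, np.float64(5.5), np.float64(76.3), np.float64(11.3)), (90, np.float64(7.5), np.float64(76.6), np.float64(10.0)), (93, np.float64(0.8), np.float64(83.0), np.float64(-11.7)), (96, np.float64(20.4), np.float64(71.0), np.float64(28.4)), (99, np.float64(22.8), np.float64(70.9), np.float64(28.6)), (102, np.float64(26.2), np.float64(70.1), np.float64(30.9))]
2524 10.389394025296415 [[ -5.1 -83.6   8.4]
 [  2.9 -23.4  10.4]
 [  8.8  66.6  12. ]] ((1.795701503753662, -0.6017837524414062), (14.993730545043945, 168.9054718017578), 0.3507610559463501)
```

Call:
send_rows([
  [-0.001,-0.001,0.005,-0.006,-0.2],
  [-0.001,0,0.008,0,-0.2],
  [-0.0006,0,0.006,0,-0.2],
  [0,0,0.004,0,-0.2],
  [0,0,0,0,-0.2],
])

```text
t: 11.0
ee_pos: [620.4, -159.1, 272.5]
orientation: [-0.254, -3.129, -0.001]
ft_force: [1.3, 0.8, -4.6]
width: 49.0
```

```bash
cat > chk.py <<'E'
from h import *
import sys
from cov import cover
tag=sys.argv[1]; grab('wrist',tag)
roi=(slice(10,245),slice(110,400))
E,Xc,Yc,n,q=cover(tag,roi);p,R=pose()
S=np.array([536.8,-145,85]);yaw=np.radians(-9.85);ex=np.array([np.cos(yaw),np.sin(yaw),0]);ey=np.array([-np.sin(yaw),np.cos(yaw),0]);th=np.radians(22)
X=np.cos(th)*ex+np.array([0,0,np.sin(th)]);N=-np.sin(th)*ex+np.array([0,0,np.cos(th)])
M=np.stack([X,ey,N])
print('edge seat',(M@(E-S)).round(1),'pitch rel',np.degrees(np.arctan2(Xc@N,Xc@X)).round(2),'yaw rel',np.degrees(np.arctan2(Xc@ey,Xc@X)).round(2),'roll',np.degrees(np.arctan2(Yc@N,Yc@ey)).round(2),q)
P=pts(load(tag)); print('bar top pts')
w=E+118*Xc+33*n;print('wing seat',(M@(w-S)).round(1),'tip seat',(M@(p+80*R[:,2]-S)).round(1))
E
python3 chk.py w8
```

```text
t 11.05 pos [ 620.6 -159.1  273.1] x [-0.987  0.161  0.001] y [0.161 0.987 0.   ] z [-0.001  0.    -1.   ] q [-0.27  0.48  1.62  0.    1.05 -1.68] F [ 0.3  0.2 -4.1] w 48.6
edge seat [ 5.3 -0.9 -1.3] pitch rel 15.42 yaw rel 0.2 roll 0.19 (np.float64(156.107640442476), (158.3926239013672, 125.69002532958984), np.float64(0.5165358687931878))
bar top pts
wing seat [110.3  -0.7  61.9] tip seat [119.2   0.4  68.4]
```

View pics/w8.png

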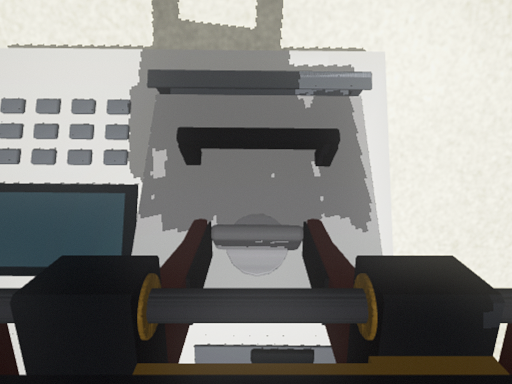

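Call:
send_rows([
  [0.0012,0.0006,0.0014,0,-0.2],
  [0.002,0,0.0015,0,-0.2],
  [0,0,0,0,-0.2],
])

```text
t: 11.35
ee_pos: [617.4, -158.0, 270.7]
orientation: [-0.254, -3.131, -0.0]
ft_force: [-0.2, 1.1, -4.7]
width: 48.4
```

Call:
send_rows([
  [0.002,0,0.001,0,-0.2],
  [0.002,0,0.001,0,-0.2],
  [0.002,0,0.0008,0,-0.2],
  [0,0,0,0,-0.2],
])

```text
t: 11.75
ee_pos: [611.4, -157.1, 267.8]
orientation: [-0.254, -3.131, -0.0]
ft_force: [0.1, 0.9, -5.3]
width: 49.0
```

```bash
python3 chk.py w9
```

```text
t 11.8 pos [ 611.6 -157.1  267.9] x [-0.987  0.161  0.   ] y [0.161 0.987 0.   ] z [-0.  0. -1.] q [-0.27  0.47  1.64  0.    1.03 -1.68] F [ 0.5 -0.6 -4.9] w 49.0
edge seat [ 6.5 -1.5  1.4] pitch rel 15.17 yaw rel 3.12 roll -0.55 (np.float64(157.6643212569182), (169.62025451660156, 117.9256820678711), np.float64(0.5032999102071629))
bar top pts
wing seat [111.6   4.6  64.1] tip seat [108.8   0.9  67. ]
```

View pics/w9.png

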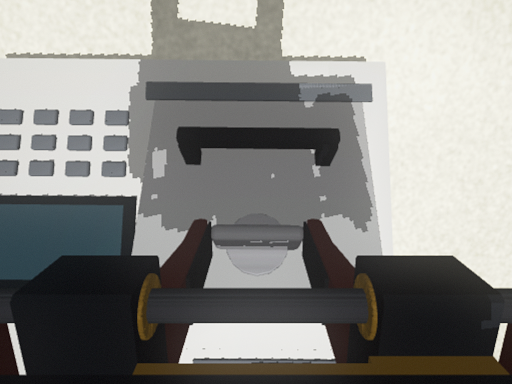

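Call:
send_rows([
  [0.0018,0,0.0008,0,-0.2],
  [0.0018,0,0.0008,0,-0.2],
  [0,0,0,0,-0.2],
])

```text
t: 12.1
ee_pos: [609.5, -156.7, 267.6]
orientation: [0.253, 3.127, -0.001]
ft_force: [4.3, 0.4, -0.0]
width: 49.1
```

Call:
send_rows([
  [0.001,0,0.0015,0,-0.2],
  [0.001,0,0.001,0,-0.2],
  [0,0,0,0,-0.2],
])

```text
t: 12.4
ee_pos: [609.3, -156.7, 266.6]
orientation: [0.253, 3.122, -0.002]
ft_force: [8.5, 0.3, 5.4]
width: 48.9
```

```bash
python3 chk.py w10
```

```text
t 12.45 pos [ 609.3 -156.7  266.6] x [-0.987  0.161 -0.009] y [ 0.161  0.987 -0.   ] z [ 0.009 -0.002 -1.   ] q [-0.27  0.47  1.65  0.    1.01 -1.68] F [8.  0.5 6.5] w 49.0
edge seat [ 8.7 -0.7  1.5] pitch rel 15.37 yaw rel 0.45 roll 0.09 (np.float64(156.33321405927694), (164.35691833496094, 110.88353729248047), np.float64(0.5150667919000815))
bar top pts
wing seat [1.137e+02 1.000e-01 6.460e+01] tip seat [106.9   0.8  66.4]
```

Call:
send_rows([
  [-0.0032,0,0.0025,0,-0.2],
  [-0.0033,0,0.0025,0,-0.2],
  [-0.0033,0,0.0028,0,-0.2],
  [-0.0033,0,0.0028,0,-0.2],
  [0,0,0,0,-0.2],
])

```text
t: 12.95
ee_pos: [622.4, -158.9, 255.5]
orientation: [0.253, 3.123, -0.002]
ft_force: [8.2, -0.9, 6.8]
width: 48.8
```

```bash
python3 chk.py w11
```

```text
t 13.0 pos [ 622.3 -158.9  255.6] x [-0.987  0.161 -0.008] y [ 0.161  0.987 -0.   ] z [ 0.008 -0.002 -1.   ] q [-0.27  0.5   1.63  0.    1.01 -1.68] F [8.2 0.6 5.1] w 48.7
edge seat [ 7.4 -0.6  0.3] pitch rel 7.4 yaw rel 0.22 roll 0.17 (np.float64(156.07008252897344), (158.70249938964844, 115.89038848876953), np.float64(0.53682086593734))
bar top pts
wing seat [120.2  -0.2  48.2] tip seat [114.8   0.9  51.3]
```

View pics/w11.png

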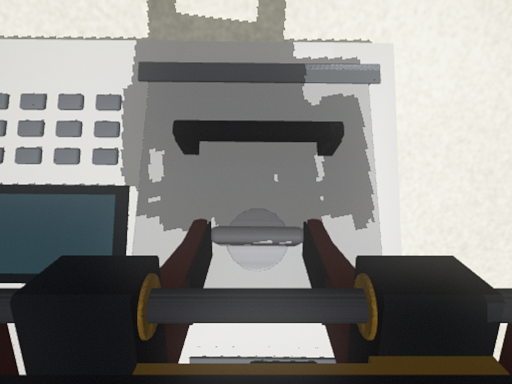

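Pitch now 7.4°, forces steady; the view shows the cover's lower edge hidden under the sill bar (rows 63–83), wing still between the pads. Continue lowering.

Call:
send_rows([
  [-0.003,0,0.003,0,-0.2],
  [-0.003,0,0.003,0,-0.2],
  [-0.0026,0,0.003,0,-0.2],
  [-0.0025,0,0.003,0,-0.2],
  [0,0,0,0,-0.2],
])

```text
t: 13.5
ee_pos: [632.4, -160.5, 243.1]
orientation: [0.253, 3.126, -0.001]
ft_force: [7.1, 0.2, 3.5]
width: 49.2
```

```bash
python3 chk.py w12
```

```text
t 13.55 pos [ 632.4 -160.5  243.1] x [-0.987  0.161 -0.006] y [ 0.161  0.987 -0.   ] z [ 0.006 -0.001 -1.   ] q [-0.27  0.53  1.61  0.    1.   -1.68] F [ 7.1 -0.6  3.7] w 48.8
edge seat [ 6.4 -0.6 -0.5] pitch rel 0.07 yaw rel 0.11 roll 0.02 (np.float64(156.0593011635696), (158.30181884765625, 120.09818267822266), np.float64(0.5529477380643253))
bar top pts
wing seat [124.4  -0.4  32.6] tip seat [119.4   1.   36. ]
```

Call:
send_rows([
  [0,0,0.001,0,-0.2],
  [0,0,0,0,-0.2],
])

```text
t: 13.75
ee_pos: [632.4, -160.5, 242.9]
orientation: [0.253, 3.125, -0.001]
ft_force: [5.2, 0.1, 8.9]
width: 49.1
```

```bash
cat > bar.py <<'E'
from h import *
import sys
tag=sys.argv[1]
if len(sys.argv)>2: grab('wrist',tag)
d=load(tag);W=pts(d);c=d['color']
S=np.array([536.8,-145,85]);yaw=np.radians(-9.85);ex=np.array([np.cos(yaw),np.sin(yaw),0]);ey=np.array([-np.sin(yaw),np.cos(yaw),0]);th=np.radians(22)
X=np.cos(th)*ex+np.array([0,0,np.sin(th)]);N=-np.sin(th)*ex+np.array([0,0,np.cos(th)])
s=(W-S)@np.stack([X,ey,N]).T
def rect(m,n):
    Q=s[m]
    if len(Q)<20: print(n,'few');return
    print(n,len(Q),'med z',np.median(Q[:,2]).round(2),cv2.minAreaRect(Q[:,:2].astype(np.float32)))
rect((abs(s[...,0]-56)<20)&(abs(s[...,1])<60)&(abs(s[...,2]-38)<2.5),'bar top (56,0,38)')
rect((abs(s[...,0]-1)<13)&(abs(s[...,1])<95)&(abs(s[...,2]-11)<2)&(c.max(-1)<200),'sill top (1,0,11)')
rect((abs(s[...,0]-118)<45)&(abs(s[...,1])<30)&(abs(s[...,2]-41)<4),'wing top')
rect((s[...,0]>8)&(s[...,0]<175)&(abs(s[...,1])<95)&(abs(s[...,2]-4)<2.5),'sheet top z4')
rect((s[...,0]>80)&(s[...,0]<175)&(abs(s[...,1])<95)&(abs(s[...,2]-4)<2.5),'sheet upper')
pose()
E
python3 bar.py w13 1
```

```text
bar top (56,0,38) 3035 med z 37.35 ((56.88545227050781, -0.36102294921875), (10.279211044311523, 99.6375732421875), 0.09625402092933655)
sill top (1,0,11) 5267 med z 10.41 ((1.9006562232971191, -0.1581878662109375), (15.001446723937988, 169.89413452148438), 0.1043132022023201)
wing top 1808 med z 40.43 ((121.87812805175781, 0.14572906494140625), (24.19719123840332, 59.70087814331055), 0.5673878192901611)
sheet top z4 38614 med z 3.53 ((79.98358154296875, -0.47766876220703125), (158.36277770996094, 143.95945739746094), 89.99663543701172)
sheet upper 17649 med z 3.57 ((115.97232055664062, -0.4154510498046875), (71.95214080810547, 158.08714294433594), 0.023342078551650047)
t 13.8 pos [ 632.4 -160.5  242.9] x [-0.987  0.161 -0.006] y [ 0.161  0.987 -0.   ] z [ 0.006 -0.001 -1.   ] q [-0.27  0.53  1.61  0.    1.   -1.68] F [3.9 0.6 9.1] w 49.1
```

View pics/w13.png

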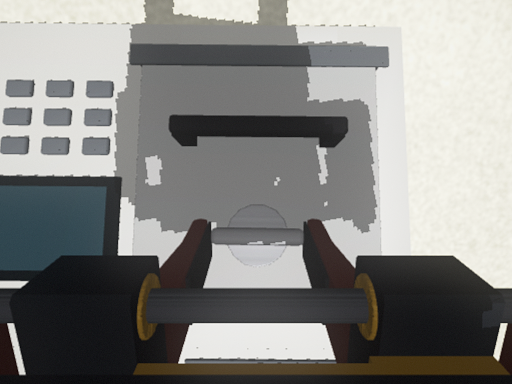

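Call:
send_rows([
  [0,0,0,0,0.35],
  [0,0,0,0,0.35],
  [0,0,-0.02,0,0.35],
  [0,0,-0.03,0,0.35],
  [0,0,0,0.14,-0.3],
])

```text
t: 14.3
ee_pos: [631.2, -160.6, 293.7]
orientation: [0.474, 3.101, -0.001]
ft_force: [-0.3, -0.1, 0.6]
width: 54.4
```

```bash
python3 bar.py w14 1
```

```text
bar top (56,0,38) 1872 med z 37.35 ((56.879486083984375, -0.31214141845703125), (10.465045928955078, 99.60667419433594), 0.08480799943208694)
sill top (1,0,11) 3458 med z 10.43 ((1.9996180534362793, -0.212646484375), (15.018133163452148, 169.51698303222656), 0.04234277084469795)
wing top 948 med z 40.5 ((118.59297180175781, -0.35082054138183594), (49.665748596191406, 9.060708999633789), 89.99285125732422)
sheet top z4 29005 med z 3.56 ((83.32103729248047, -0.4189910888671875), (150.6275634765625, 158.4521026611328), 0.015385615639388561)
sheet upper 15040 med z 3.59 ((119.32615661621094, -0.35857391357421875), (158.37982177734375, 78.61856079101562), 89.98396301269531)
t 14.35 pos [ 630.5 -160.4  291.9] x [-0.951  0.309 -0.002] y [ 0.309  0.951 -0.   ] z [ 0.002 -0.001 -1.   ] q [-0.27  0.47  1.58 -0.    1.09 -1.52] F [-0.1  0.4  0.1] w 50.9
```

View pics/w14.png

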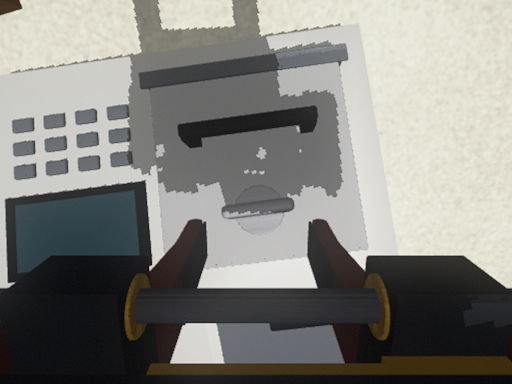

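Call:
send_rows([
  [0,0,0,0.143,-0.3],
  [0,0,0,0.143,-0.3],
  [0,0,0,0.143,-0.3],
  [0,0,0,0.143,-0.3],
  [0,0,0,0.143,-0.3],
])

```text
t: 14.85
ee_pos: [629.2, -160.0, 289.0]
orientation: [-1.533, -2.739, 0.001]
ft_force: [-0.4, -0.2, -0.1]
width: 30.9
```

Call:
send_rows([
  [0,0,0,0.143,-0.3],
  [0,0,0,0.143,-0.3],
  [0,0,0,0.143,-0.3],
  [0,0,0,0.143,-0.3],
  [0,0,0,0.143,-0.3],
])

```text
t: 15.35
ee_pos: [629.2, -160.0, 289.0]
orientation: [-2.395, -2.03, 0.003]
ft_force: [-0.9, -0.2, 0.3]
width: 30.6
```

Call:
send_rows([
  [0,0,0,0,-0.3],
  [0,0,0,0,-0.3],
])

```text
t: 15.55
ee_pos: [629.6, -160.1, 289.4]
orientation: [-2.387, -2.041, 0.002]
ft_force: [1.2, -0.7, -0.1]
width: 30.6
```

```bash
cat > tl.py <<'E'
from h import *
p,R=pose()
S=np.array([536.8,-145,85]);yaw=np.radians(-9.85);ex=np.array([np.cos(yaw),np.sin(yaw),0]);ey=np.array([-np.sin(yaw),np.cos(yaw),0]);th=np.radians(22)
X=np.cos(th)*ex+np.array([0,0,np.sin(th)]);N=-np.sin(th)*ex+np.array([0,0,np.cos(th)])
T=S+118.6*X-.35*ey+28*N   # on axis
print('tip seat',np.round(np.array([X,ey,N])@(p+80*R[:,2]-S),1))
A=S+118.6*X-.35*ey+34*N; tgt=np.array([A[0],A[1],T[2]+80-1])
print('shift tool',(R.T@(tgt-p)).round(1),'yaw y-axis vs ex',np.degrees(np.arctan2(R[:,1]@ey,R[:,1]@ex)))
E
python3 tl.py
```

```text
t 15.55 pos [ 629.6 -160.1  289.4] x [0.155 0.988 0.   ] y [ 0.988 -0.155 -0.002] z [-0.002  0.    -1.   ] q [-0.27  0.47  1.58 -0.    1.09 -0.11] F [ 1.2 -0.7 -0.1] w 30.6
tip seat [133.7   1.   80.2]
shift tool [-1.4  3.3 55. ] yaw y-axis vs ex 0.9157773023153111
```

Call:
send_rows([
  [-0.0007,0.003,0.02,0,-0.3],
  [0,0,0.02,0,-0.3],
  [0,0,0.01,0,-0.3],
  [0,0,0.004,0,-0.3],
  [0,0,0,0,-0.3],
])

```text
t: 16.05
ee_pos: [632.9, -161.3, 235.9]
orientation: [-2.391, -2.037, 0.001]
ft_force: [0.0, 0.5, -1.0]
width: 30.9
```

```bash
python3 tl.py; python3 - <<'E'
from h import *
grab('side','s15');grab('wrist','w15')
a=cv2.imread('pics/s15.png')[60:200,90:290];cv2.imwrite('pics/s15c.png',cv2.resize(a,None,fx=4,fy=4))
E
```

```text
t 16.05 pos [ 632.9 -161.3  235.9] x [0.159 0.987 0.   ] y [ 0.987 -0.159 -0.001] z [-0.001  0.    -1.   ] q [-0.27  0.54  1.61 -0.    0.99 -0.11] F [ 0.   0.5 -1. ] w 30.9
tip seat [116.8   0.4  29.2]
shift tool [-0.8 -0.2  1.5] yaw y-axis vs ex 0.7018638697452031
```

View pics/s15c.png

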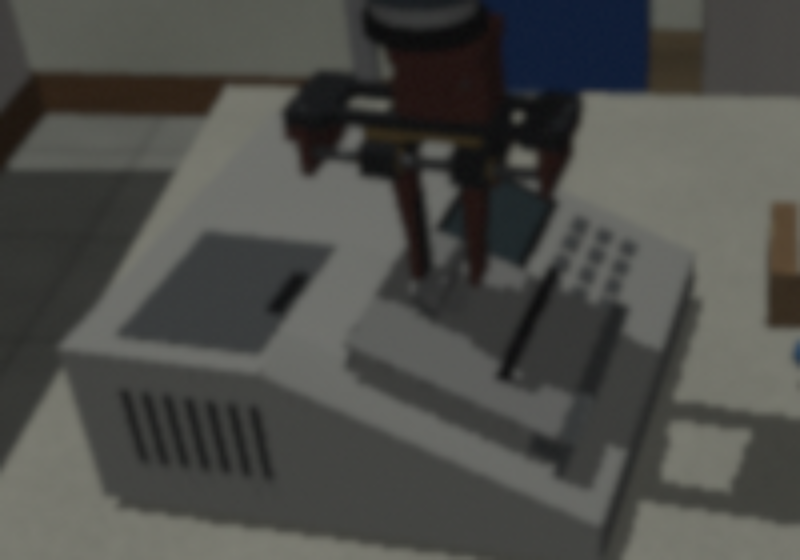

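View pics/w15.png

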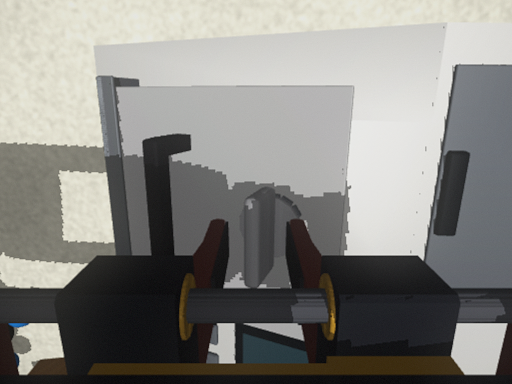

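Call:
send_rows([
  [0,0,0.001,0,-0.6],
  [0,0,0,0.05,-0.6],
  [0,0,0,0.1,-0.6],
  [0,0,0,0.1,-0.6],
  [0,0,0,0.1,-0.6],
])

```text
t: 16.65
ee_pos: [632.4, -161.6, 235.8]
orientation: [-2.713, -1.583, 0.002]
ft_force: [-4.6, -2.1, 3.1]
width: 18.0
```

Call:
send_rows([
  [0,0,0,0.1,-0.6],
  [0,0,0,0.1,-0.6],
  [0,0,0,0.1,-0.6],
  [0,0,0,0.1,-0.6],
  [0,0,0,0.1,-0.6],
])

```text
t: 17.15
ee_pos: [631.8, -161.4, 236.1]
orientation: [-3.02, -0.862, 0.004]
ft_force: [-7.6, 1.0, 3.3]
width: 18.0
```

```bash
python3 bar.py w16 1
```

```text
bar top (56,0,38) 471 med z 37.07 ((58.05171585083008, 0.43753814697265625), (11.726248741149902, 99.4080581665039), 1.0256400108337402)
sill top (1,0,11) 981 med z 10.17 ((2.807091236114502, 0.400543212890625), (16.60841941833496, 170.08570861816406), 0.5538510680198669)
wing top 1681 med z 40.15 ((118.5362777709961, 1.0178356170654297), (43.59010696411133, 35.31003189086914), 24.939607620239258)
sheet top z4 27086 med z 3.36 ((83.75579071044922, -0.09384918212890625), (158.76394653320312, 151.49224853515625), 89.99288177490234)
sheet upper 20571 med z 3.38 ((119.77703857421875, -0.1137237548828125), (79.42572784423828, 158.81224060058594), 0.05521291866898537)
t 17.2 pos [ 631.9 -161.3  236. ] x [ 0.852  0.523 -0.002] y [ 0.523 -0.852 -0.001] z [-0.002  0.    -1.   ] q [-0.27  0.54  1.61 -0.    0.99  0.75] F [-4.3 -0.1  3. ] w 17.7
```

View pics/w16.png

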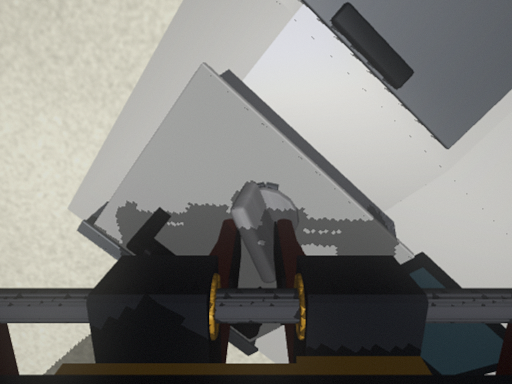

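Call:
send_rows([
  [-0.0008,-0.0007,0,0.1,-0.6],
  [0,0,0,0.1,-0.6],
  [0,0,0,0.1,-0.6],
  [0,0,0,0.1,-0.6],
  [0,0,0,0.1,-0.6],
])

```text
t: 17.7
ee_pos: [631.4, -160.8, 236.1]
orientation: [-3.14, -0.088, 0.002]
ft_force: [-3.4, 1.8, 3.5]
width: 17.4
```

Call:
send_rows([
  [0,0,0,0.1,-0.65],
  [0,0,0,0.1,-0.7],
  [0,0,0,0.05,-0.72],
  [0,0,0,0,-0.74],
  [0,0,0,0,-0.74],
])

```text
t: 18.2
ee_pos: [632.3, -160.9, 236.0]
orientation: [-3.127, 0.296, -0.002]
ft_force: [0.6, 2.3, 2.1]
width: 11.7
```

```bash
python3 tl.py; python3 bar.py w17 1
```

```text
t 18.2 pos [ 632.3 -160.9  236. ] x [ 0.982 -0.187  0.001] y [-0.187 -0.982 -0.   ] z [ 0.001  0.    -1.   ] q [-0.27  0.54  1.61  0.    0.99  1.49] F [0.6 2.3 2.1] w 11.7
tip seat [116.4   0.7  29.5]
shift tool [0.4 1.  1.6] yaw y-axis vs ex -90.95325307019112
bar top (56,0,38) few
sill top (1,0,11) 174 med z 10.11 ((-0.8719072341918945, 1.3156919479370117), (29.90812110900879, 8.094796180725098), 85.85641479492188)
wing top 1027 med z 37.82 ((121.46511840820312, -5.047817230224609), (46.41465759277344, 27.736679077148438), 19.329574584960938)
sheet top z4 25272 med z 3.27 ((99.13034057617188, 0.10262298583984375), (121.48046875, 158.16143798828125), 0.009991095401346684)
sheet upper 24117 med z 3.27 ((119.94091796875, 0.10700225830078125), (79.86940002441406, 158.1556854248047), 0.00413333997130394)
t 18.25 pos [ 632.3 -161.   235.9] x [ 0.982 -0.188  0.001] y [-0.188 -0.982 -0.   ] z [ 0.001  0.    -1.   ] q [-0.27  0.54  1.61  0.    0.99  1.49] F [0.2 3.1 1.9] w 11.5
```

View pics/w17.png

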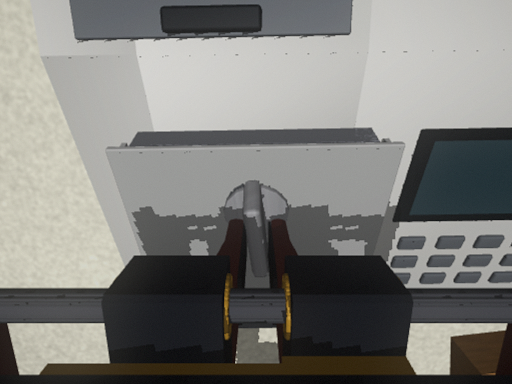

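Call:
send_rows([
  [0,0,0,0,-0.8],
  [0,0,0,0,-1],
  [0,0,0,0,-1],
  [0,0,0,0.03,-1],
  [0,0,0,0,-1],
])

```text
t: 18.75
ee_pos: [632.6, -160.7, 236.0]
orientation: [-3.122, 0.345, -0.003]
ft_force: [1.6, 6.1, 5.2]
width: 9.0
```

```bash
python3 tl.py
```

```text
t 18.75 pos [ 632.6 -160.7  236. ] x [ 0.976 -0.219  0.002] y [-0.219 -0.976 -0.001] z [ 0.002  0.    -1.   ] q [-0.27  0.54  1.61  0.    0.99  1.52] F [1.6 6.1 5.2] w 9.0
tip seat [116.8   1.   29.4]
shift tool [0.2 1.3 1.6] yaw y-axis vs ex -92.77580282305162
```

Call:
send_rows([
  [0,0,0,0,-0.4],
  [0,0,0,0,-0.4],
  [0,0,-0.02,0,-0.4],
  [0,0,-0.04,0,-0.4],
  [0,0,-0.04,0,0],
])

```text
t: 19.25
ee_pos: [631.1, -161.6, 335.0]
orientation: [3.122, -0.345, -0.005]
ft_force: [-0.1, 0.0, -0.1]
width: 30.9
```

Call:
send_rows([
  [-0.03,0,0,0,0],
  [-0.03,0,0,0,0],
  [-0.03,0,0,0,0],
  [0,0,0,0,0],
  [0,0,0,0,0],
])

```text
t: 19.75
ee_pos: [544.0, -141.9, 335.4]
orientation: [3.122, -0.345, 0.001]
ft_force: [0.5, -0.7, 1.0]
width: 43.8
```

```bash
python3 bar.py w18 1; python3 - <<'E'
from h import *
grab('scene','c18');grab('side','s18')
E
```

```text
bar top (56,0,38) 1153 med z 37.07 ((57.75259017944336, -0.038173675537109375), (10.623673439025879, 99.27375793457031), 0.18763592839241028)
sill top (1,0,11) 1808 med z 10.09 ((2.789638042449951, 0.4237213134765625), (15.261512756347656, 169.39260864257812), 0.10760509222745895)
wing top 460 med z 37.64 ((119.70355987548828, 0.2362055778503418), (7.779293537139893, 47.8187370300293), 87.7839584350586)
sheet top z4 26223 med z 3.24 ((83.70150756835938, 0.1388092041015625), (151.37088012695312, 158.31053161621094), 0.013460693880915642)
sheet upper 17360 med z 3.27 ((119.71441650390625, 0.14981842041015625), (158.29135131835938, 79.37130737304688), 89.9906997680664)
t 19.8 pos [ 544.7 -142.   335.4] x [ 0.976 -0.219  0.001] y [-0.219 -0.976  0.   ] z [ 0.001 -0.001 -1.   ] q [-0.28  0.29  1.74 -0.    1.11  1.52] F [ 0.1 -0.6 -0.3] w 44.0
```

View pics/w18.png

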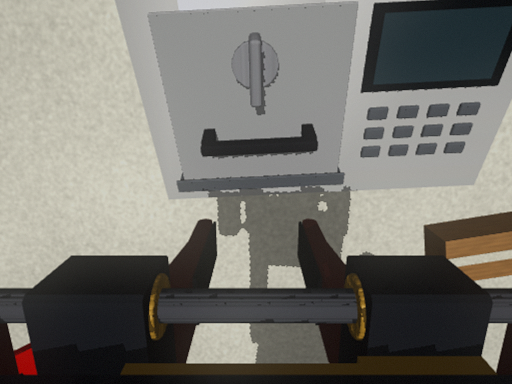

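View pics/c18.png

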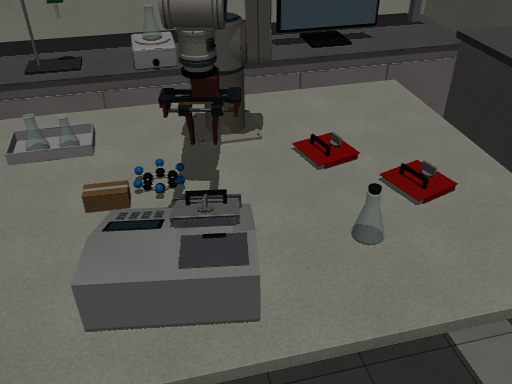

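```bash
python3 - <<'E'
from h import *
print(ctrl.close_job()); pose()
E
```

```text
the job is handed in; nothing more can be done
None
the job is handed in; nothing more can be done
```

The cover is refitted on its seat with the fastener locked, and the job is handed in at about 20 s of the 64 s allowed. No verdict was reported.

**What I did**
- I first squared the fastener's wing to the cover, as it stood about 0.15 rad off open.
- I lifted the cover by the ends of the wing, so it hung with its upper edge raised about 15° off the seat. That is right at the limit of the 9 to 15° range.
- I slid the lower edge under the lip until it met the stop, at about 10 N, then lowered the cover like a lid until it lay flush.
- I let go, straddled the wing with the fingers, turned it clockwise, clamped it at the end of its travel, let go and backed off.

**Last checks, from the wrist camera**

| Check | Measured |
|---|---|
| Cover tilt relative to the seat (before the wing was turned) | about 0.1° |
| Handle bar to sill (lower edge at the stop) | 55.0 mm, nominal 55 |
| Sideways offset (handle bar against the sill) | about 0.5 mm |
| Square to the seat | within about 0.2° |
| Wing angle | about 92°, at the stop |
| Fastener head drop | 2.5 to 2.8 mm, nominal 3 |

- **Head drop:** this comes from depth readings before and after turning. It is over the 2 mm needed, but it is the least certain figure.
- **Edge reading in the slot:** the camera reading of the cover's lower edge was unreliable once the lip hid it, so I used the arm's own position and the bar-to-sill distance instead.
- **Bystanders:** the flask, model and carton look where they were in the last scene view. I did not measure their positions.

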